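# Slide the lamp power box into its bay

### The job

Push the heavy grey lamp power box across the bench, low down near its base so that it slides and does not tip, until its whole foot stands inside the yellow-framed bay. Only push it: do not lift it and do not touch its black carrying handle. Leave the dishes, bottles and other loose things where they are, and end with the box standing still and let go.

Things in the scene. Friction and masses are not known exactly. Their poses are not given: they have to be found in the camera images.
- lamp_box: Loose grey upright box, 1.5 to 2 kg: 130 mm along its x, 90 along its y, 165 tall, flat upright sides, dark rubber foot band, knob on the -x face 12 mm out at 90 mm height. Origin at the centre of its underside, z up. Starts near the middle, its x within 0.25 rad of world x. Takes 7 to 15 N to slide; pushed on a wide face (its +y or -y side) it slides below 50 mm height, tips above 90 mm.
- handle: Black bow handle fixed on top of the lamp box, not to be touched: 90 mm along the box's x, 12 mm thick, rising 36 mm above the box's top (to 201 mm above the bench). Origin at the centre of the box's top face.
- foot0 (a point): Bottom corner of the lamp box at its -x, -y.
- foot1 (a point): Bottom corner of the lamp box at its -x, +y.
- foot2 (a point): Bottom corner of the lamp box at its +x, -y.
- foot3 (a point): Bottom corner of the lamp box at its +x, +y.
- bay: Parking bay painted flat on the bench (nothing sticks up): blue field with a yellow frame 12 mm wide. Inside the frame it is 180 mm along its x and 140 mm along its y. Origin at its centre on the bench surface. It lies to the left or to the right of the box, its axes within about 0.1 rad of the world's.
- cool_plate: Fixed white cooling plate, 170 mm (x) by 130 mm (y), 32 mm high with its dark steel top; on the other side of the box from the bay. Origin at the centre of its underside.
- dish: Clear culture dish, 60 mm across, 14 mm high, on the cooling plate; leave alone. Origin at the centre of its underside.
- dish_stack: Stack of four such dishes as one piece, 60 mm across, 58 mm high, on the bench beyond the box; leave alone. Origin under its centre.
- wash_bottle: White bottle with blue cap, 60 mm across, 150 mm high, beyond the box; leave alone. Origin under its centre.
- jar: Amber jar, 70 mm across, 90 mm high, beyond the box; leave alone. Origin under its centre.
- beaker: Glass beaker, 70 mm across, 90 mm high, at the robot's side of the bench; leave alone. Origin under its centre.
- tip_rack: Open green box, 110 by 75 by 50 mm, beyond the box; leave alone. Origin under its centre.
- brush: Small brush about 150 mm long lying along its x at the robot's side of the bench; leave alone. Origin under its centre.
Not all that is in view belongs to the job. Of the things like the lamp_box, leave any that is purple or red; of the rest the larger one is meant.

How it is judged:
By the outcome, as a careful person would: the job done as asked, in the order asked, and still so for the second after the job is handed in, with the robot touching nothing.
It also fails if it takes over 48 s, if anything falls off the work surface, if the arm or the gripper's body presses on something with over 40 N, if the wrist force passes 120 N, or if a joint passes its speed limit or range.

### The arm

A 7-joint arm with a two-finger parallel gripper is mounted at the origin on the work surface. World frame = base frame: x ahead of the robot, y to its left, z up, the work surface at z = 0. Lengths are in mm, angles in rad, forces in N, time in s.
With the tool pointing down it reaches from about 350 to 900 mm from the base axis. Payload 19.9 kg.
Tool frame: the origin (TCP) lies at the very end of the fingers, on their centre line; the grasp point (between the pads) lies 19 mm behind it; z points along the fingers, y is the line along which they close (so a half turn about z gives the same grasp; the last joint's range is limited). The gripper opens to 85 mm and grips with 20 to 120 N. Pads are 22 mm wide; open, the fingers measure 114 mm over their backs; the gripper's body (76 mm by 85 mm) begins 54 mm behind the grasp point. The pads swing forward as they close: fully open they stand 13 mm farther back than shut.
Start: joints at [1.062, 0.417, -0.01, 1.614, 0.005, 1.111, -0.053], TCP at [281.261, -558.116, 231.26] pointing down, gripper open.
Joint ranges: [-2.81, 2.81], [-0.39, 2.02], [-1.27, 1.25], [0.06, 2.57], [-1.19, 4.33], [0.19, 2], [-2.82, 2.82]. Speed limits (rad/s): [1.89, 1.89, 2.39, 2.39, 3.01, 3.01, 3.01].

### API

Orientations are given as a unit quaternion [w, x, y, z].
In Python, from station import manip, eyes gives the robot as it stands. The module is installed in compiled form; this text tells all that it offers.
- The arm moves only by the tool apply_moves, never from a script. Its argument "steps" is text: rows parted by semicolons, each of 7 numbers parted by spaces: the shift along the tool's x, y, z in m, then the turn, a rotation vector about the tool's x, y, z in degrees, then the gripper's target within -1 to 1 (fully open at 1, half-way at 0, shut at -1). A call has 1 to 5 rows; each row is the pose to reach, as a shift and turn from the pose commanded when the call began, along the tool's axes at that moment; what a row does not reach only later rows make up. A row lasts 1/12 s, in which the tool goes at most 41.7 mm and 7.16 degrees, less where a joint would pass 70% of its speed; a pose out of reach is approached as far as the arm can. A call with a gripper value outside its range is refused whole. The fingers move at their own pace and stop on an object; "grip_force" is the grip in N (left out, the last holds). Time passes only in rows, so rows that repeat a pose let the fingers close. It gives the time, the measured TCP pose, the force, the opening and the grip force at its end, in the units of the state.
- manip.read_state(): the state, without advancing time (a new reading comes with each control period).
- eyes.snapshot(name): name is "side" or "top" or "wrist"; returns a dict with "image" (480x640x3 uint8, red, green, blue), "fx", "fy", "cx", "cy" (pixels), "R" (3x3) and "t" (3): a world point X has camera coordinates R X + t. Camera axes: x right, y down, z forward; pixel columns grow to the right and rows downward; lengths in mm; the calibration is good to about 2 mm. A picture is of the moment at which its call begins. There is no depth.
- manip.close_job(): hands the job in; it is judged then, once.
The state is a dict: "time_s": time; "qpos": joint angles; "joint_velocities": joint speeds; "joint_efforts": joint torques, N m; "eef_pos": TCP position; "ee_rot": TCP orientation; "wrist_force": force on the tool from outside, world axes, zero at the start; "ft_torque": the same for the moment, N m; "grip_width": finger opening in mm; "grip_force": force on a finger pad.
Only numpy, scipy, OpenCV 4.12 (cv2) and the standard library are available. Lean on these libraries where they do the work, as an engineer would, in place of code of your own. Each camera call takes 0.05 s, during which the arm holds its last target. There are 200 camera calls.

## Working session

There is one attempt and no reset: what is moved stays moved. The work goes in short steps, Python scripts to look and compute and a tool call to move; the robot and the scene stay as the last step left them, time stands still between calls to the robot, and variables do not carry over. Pictures are saved under pics/ and viewed, at most 10 in all, crops included, and the job is handed in when it is done.

Besides the shell and the picture viewer there is one more tool, called after ">>>" by a JSON object that holds its "method" and its "body". apply_moves: Moves the arm, as the interface text tells. Its arguments: {"type":"object","properties":{"steps":{"type":"string"},"grip_force":{"type":"number"}},"required":["steps"]}

```bash
mkdir -p pics; python3 - <<'E'
from station import manip, eyes
import cv2,pickle
d={}
for n in("side","top"):
    s=eyes.snapshot(n);d[n]=s;cv2.imwrite(f"pics/{n}0.png",s["image"][:,:,::-1])
    print(n,s["fx"],s["cx"],s["cy"],s["R"],s["t"])
pickle.dump(d,open("d0.pkl","wb"))
s=manip.read_state();print(s["time_s"],s["eef_pos"],s["ee_rot"],s["wrist_force"])
E
```

```text
side 534.2892484426264 308.88670548949096 238.7986947505833 [[ 0.99967858 -0.01982558  0.01580145]
 [ 0.0037619  -0.50037447 -0.86580092]
 [ 0.02507165  0.86558208 -0.50013906]] [-543.74229479  154.76636996 1003.95822482]
top 572.6883829018784 319.59509546861455 242.33977725483098 [[ 0.00673287 -0.99991272 -0.01136717]
 [-0.98800867 -0.00489838 -0.15432068]
 [ 0.15425153  0.01226988 -0.98795542]] [  89.91894625  579.68879926 1334.40620701]
0.1 [ 281.13345292 -557.86322562  230.73370396] [-5.12211061e-04  9.72877770e-01  2.31319149e-01 -1.85063937e-04] [ 0.58868234 -1.51132576  0.1257431 ]
```

View pics/top0.png

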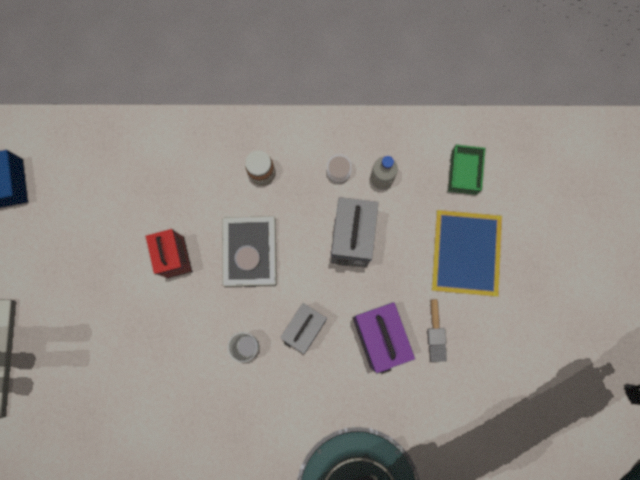

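View pics/side0.png

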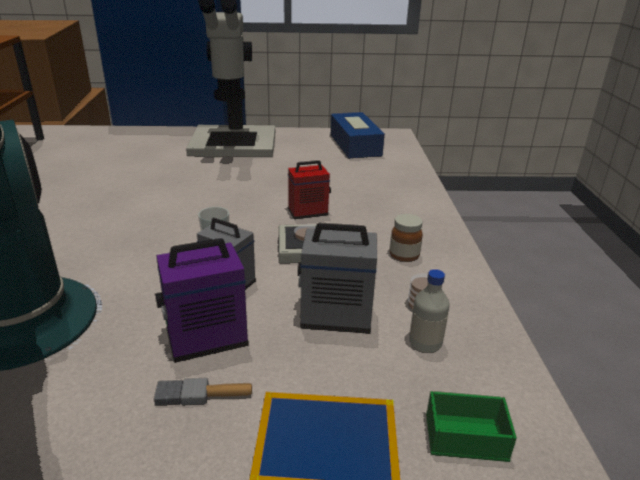

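Top view: the box's top face is about (355,228), with the bay to the right at (467,252), the cooling plate to the left at (249,252), and purple, red and small-grey decoys. Side view: the box's foot edge on the -y face runs from about (303,322) to (372,327).

```bash
cat > h.py <<'E'
import numpy as np,cv2
def ray(s,uv,z):
    uv=np.atleast_2d(uv).astype(float);R=np.array(s["R"]);t=np.array(s["t"])
    d=np.c_[(uv[:,0]-s["cx"])/s["fx"],(uv[:,1]-s["cy"])/s["fy"],np.ones(len(uv))]@R
    c=-R.T@t
    return c+d*((z-c[2])/d[:,2])[:,None]
def bay(s):
    h=cv2.cvtColor(s["image"],cv2.COLOR_RGB2HSV)
    m=cv2.inRange(h,(100,120,60),(125,255,255)); m[:,:400]=0; m[:200]=0
    c=max(cv2.findContours(m,0,2)[0],key=cv2.contourArea)
    p=ray(s,c[:,0],0)[:,:2].astype(np.float32)
    return cv2.minAreaRect(p)
E
python3 - <<'E'
import pickle,cv2,numpy as np
from h import *
d=pickle.load(open("d0.pkl","rb"));s=d["top"]
print("bay",bay(s))
im=s["image"][:,:,::-1]
a=cv2.resize(im[180:290,210:390],None,fx=4,fy=4,interpolation=cv2.INTER_CUBIC)
b=cv2.resize(d["side"]["image"][220:340,290:390,::-1],None,fx=4,fy=4,interpolation=cv2.INTER_CUBIC)
cv2.imwrite("pics/c1.png",a);cv2.imwrite("pics/c2.png",b)
for n,uv in dict(plate=[(222,218),(275,217),(276,286),(224,288)],bottle=[(388,162)],stack=[(338,169)]).items():
    print(n,ray(s,uv,dict(plate=32,bottle=150,stack=58)[n]).round())
E
```

```text
bay ((563.0572509765625, -271.06170654296875), (130.9507293701172, 170.64468383789062), 85.00227355957031)
plate [[641. 333.  32.]
 [644. 203.  32.]
 [474. 198.  32.]
 [469. 323.  32.]]
bottle [[748. -62. 150.]]
stack [[758.  50.  58.]]
```

View pics/c1.png

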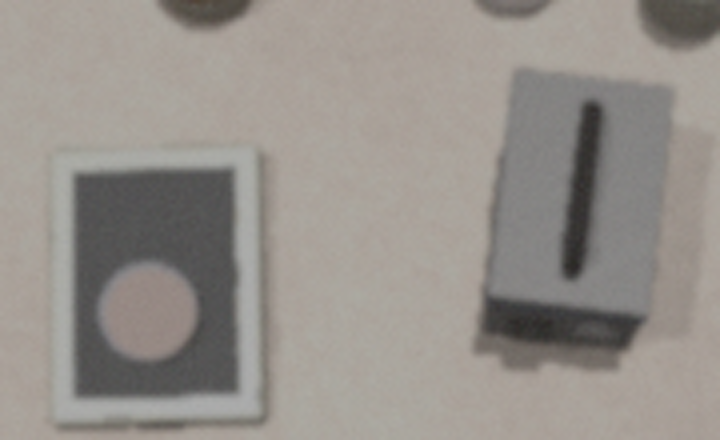

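View pics/c2.png

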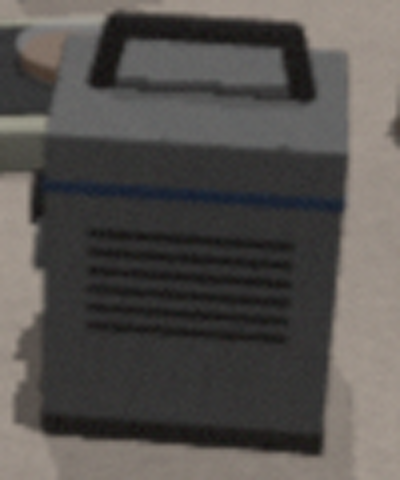

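```bash
cat >> h.py <<'E'
def rep(P):  # corners ordered (+x+y),(+x-y),(-x-y),(-x+y)
    c=P.mean(0);x=(P[0]+P[1]-P[2]-P[3])/2;y=(P[0]+P[3]-P[1]-P[2])/2
    return c.round(1),np.linalg.norm(x).round(1),np.linalg.norm(y).round(1),"yawx",np.arctan2(x[1],x[0]).round(3),"yawy",np.arctan2(-y[0],y[1]).round(3)
E
python3 - <<'E'
import pickle
from h import *
d=pickle.load(open("d0.pkl","rb"));s=d["top"]
print("box",rep(ray(s,[(338.75,197.5),(379,202),(371.25,259.5),(331.75,253)],165)[:,:2]))
print(ray(d["side"],[(300.5,328.3),(370.5,333)],0).round(1))
h=cv2.cvtColor(s["image"],cv2.COLOR_RGB2HSV)
m=cv2.inRange(h,(18,120,90),(35,255,255));m[:,:400]=0;m[:200]=0;m[300:]=0
p=ray(s,cv2.findNonZero(m)[:,0],0)[:,:2].astype(np.float32)
print(cv2.minAreaRect(p)); B=cv2.boxPoints(cv2.minAreaRect(p));print(B)
print(rep(ray(s,[(440,214),(499.5,215),(495.5,293),(434,291)],0)[:,:2]))
E
```

```text
box (array([593.4,  13.5]), np.float64(127.8), np.float64(88.7), 'yawx', np.float64(-0.13), 'yawy', np.float64(-0.134))
[[527.8 -21.1   0. ]
 [657.5 -34.7   0. ]]
((562.9012451171875, -270.64996337890625), (160.56019592285156, 200.52362060546875), 85.17339324951172)
[[ 456.24014 -342.2093 ]
 [ 656.0527  -359.08148]
 [ 669.5624  -199.09064]
 [ 469.74982 -182.21844]]
(array([ 561.8, -271.9]), np.float64(194.6), np.float64(149.2), 'yawx', np.float64(-0.096), 'yawy', np.float64(-0.02))
```

Box: centre ≈(595,15), yaw ≈-0.12. Bay: centre ≈(563,-271), yaw ≈-0.085. Pushing about 288 mm along the box's own -y axis lands it in the bay. I'll use the open fingers, tilted 40° so the gripper body stays clear.

```bash
cat > go.py <<'E'
import sys,numpy as np
from scipy.spatial.transform import Rotation as Ro
from station import manip
# usage: go.py x y z tilt_deg yaw
x,y,z,t,w=map(float,sys.argv[1:6]);t=np.radians(t)
s=manip.read_state();p=np.array(s["eef_pos"]);q=s["ee_rot"];R0=Ro.from_quat([q[1],q[2],q[3],q[0]])
yx=np.array([np.cos(w),np.sin(w),0]);n=np.array([np.sin(w),-np.cos(w),0])  # n = box -y
zz=np.array([0,0,-np.cos(t)])+np.sin(t)*n
R=Ro.from_matrix(np.c_[np.cross(yx,zz),yx,zz])
print("t",s["time_s"],"p",p.round(1),"F",np.round(s["wrist_force"],1),"q",np.round(s["qpos"],2))
print("row",(R0.inv().apply(np.array([x,y,z])-p)/1000).round(4),np.degrees((R0.inv()*R).as_rotvec()).round(2))
E
python3 go.py 605 110 400 40 -0.12
```

```text
t 0.1 p [ 281.1 -557.9  230.7] F [ 0.6 -1.5  0.1] q [ 1.06  0.42 -0.01  1.61  0.    1.11 -0.05]
row [ 0.5898 -0.4508 -0.1689] [-19.71 -36.69 -53.97]
```

>>> {"method": "apply_moves", "body": {"steps": "0 0 -0.04 0 0 0 1; 0.03 -0.02 -0.08 -1 -2 -4 1; 0.06 -0.045 -0.11 -3 -6 -9 1; 0.09 -0.07 -0.13 -5 -9 -14 1; 0.12 -0.09 -0.14 -7 -13 -19 1"}}

```text
time_s: 0.52
eef_pos: [340.6, -437.2, 367.6]
ee_rot: [0.087, 0.913, 0.387, -0.096]
wrist_force: [-0.0, -1.5, -0.3]
grip_width: 85.5
grip_force: 0.0
```

```bash
python3 go.py 605 110 400 40 -0.12
```

```text
t 0.5167 p [ 340.6 -437.2  367.6] F [-0.  -1.5 -0.3] q [ 0.81  0.14 -0.11  1.69  0.28  1.25 -0.15]
row [ 0.5499 -0.1808 -0.1879] [-12.51 -23.41 -34.94]
```

>>> {"method": "apply_moves", "body": {"steps": "0.036 -0.012 -0.012 -2 -3 -5 1; 0.072 -0.024 -0.024 -4 -6 -9 1; 0.108 -0.035 -0.037 -5 -9 -14 1; 0.144 -0.047 -0.049 -6 -12 -18 1; 0.18 -0.059 -0.061 -8 -15 -23 1"}}

```text
time_s: 0.93
eef_pos: [428.4, -257.1, 376.7]
ee_rot: [0.178, 0.789, 0.552, -0.202]
wrist_force: [1.1, -0.2, 0.8]
grip_width: 85.9
grip_force: 0.0
```

```bash
python3 go.py 605 110 400 40 -0.12
```

```text
t 0.9333 p [ 428.4 -257.1  376.7] F [ 1.1 -0.2  0.8] q [ 0.49  0.07 -0.36  1.82  0.58  1.35 -0.38]
row [ 0.336   0.0481 -0.2264] [ -4.42  -8.55 -11.86]
```

>>> {"method": "apply_moves", "body": {"steps": "0.032 0.0045 -0.022 -1 -2 -3 1; 0.064 0.009 -0.044 -2 -4 -6 1; 0.096 0.014 -0.066 -3 -6 -9 1; 0.128 0.018 -0.088 -4.4 -8.5 -11.9 1; 0.16 0.023 -0.108 -4.4 -8.5 -11.9 1"}}

```text
time_s: 1.35
eef_pos: [512.6, -81.3, 387.9]
ee_rot: [0.226, 0.702, 0.625, -0.256]
wrist_force: [-0.5, 0.2, 0.3]
grip_width: 85.5
grip_force: 0.0
```

```bash
python3 go.py 605 110 400 40 -0.12
```

```text
t 1.35 p [512.6 -81.3 387.9] F [-0.5  0.2  0.3] q [ 0.19  0.25 -0.55  1.69  0.73  1.62 -0.59]
row [ 0.1461  0.0695 -0.1383] [ 0.04 -0.06  0.21]
```

>>> {"method": "apply_moves", "body": {"steps": "0.029 0.014 -0.027 0 0 0 1; 0.058 0.028 -0.055 0 0 0 1; 0.088 0.042 -0.083 0 0 0 1; 0.117 0.056 -0.11 0 0 0 1; 0.146 0.07 -0.138 0 0 0 1"}}

```text
time_s: 1.77
eef_pos: [605.0, 103.8, 399.9]
ee_rot: [0.225, 0.704, 0.623, -0.255]
wrist_force: [0.3, -0.0, 0.9]
grip_width: 85.9
grip_force: 0.0
```

```bash
python3 go.py 605 110 25 40 -0.12
```

```text
t 1.7667 p [605.  103.8 399.9] F [ 0.3 -0.   0.9] q [-0.12  0.55 -0.59  1.27  0.79  1.91 -0.77]
row [ 0.2448 -0.0004  0.2841] [-0.17 -0.2  -0.11]
```

>>> {"method": "apply_moves", "body": {"steps": "0.022 0 0.025 0 0 0 1; 0.044 0 0.05 0 0 0 1; 0.066 0 0.075 0 0 0 1; 0.088 0 0.1 0 0 0 1; 0.11 0 0.126 0 0 0 1"}}

```text
time_s: 2.18
eef_pos: [604.7, 106.1, 231.3]
ee_rot: [0.225, 0.704, 0.623, -0.255]
wrist_force: [0.4, -0.9, -1.4]
grip_width: 85.7
grip_force: 0.0
```

```bash
python3 go.py 605 110 25 40 -0.12
```

```text
t 2.1833 p [604.7 106.1 231.3] F [ 0.4 -0.9 -1.4] q [-0.12  0.68 -0.57  1.46  0.81  1.68 -0.96]
row [ 0.135  -0.      0.1561] [-0.13 -0.23 -0.08]
```

>>> {"method": "apply_moves", "body": {"steps": "0.027 0 0.031 0 0 0 1; 0.054 0 0.062 0 0 0 1; 0.081 0 0.093 0 0 0 1; 0.108 0 0.125 0 0 0 1; 0.135 0 0.156 0 0 0 1"}}

```text
time_s: 2.6
eef_pos: [605.0, 109.7, 24.7]
ee_rot: [0.225, 0.704, 0.623, -0.255]
wrist_force: [0.8, 0.0, 0.1]
grip_width: 84.9
grip_force: 0.0
```

```bash
python3 go.py 602.6 80 20 40 -0.12; python3 - <<'E'
from station import eyes
import cv2
for n in("top","side"):
    cv2.imwrite(f"pics/{n}1.png",eyes.snapshot(n)["image"][:,:,::-1])
a=cv2.imread("pics/top1.png")[130:330,210:530];b=cv2.imread("pics/side1.png")[180:380,200:520]
cv2.imwrite("pics/m1.png",cv2.resize(cv2.vconcat([a,b]),None,fx=1.5,fy=1.5))
E
```

```text
t 2.6 p [605.  109.7  24.7] F [0.8 0.  0.1] q [-0.16  0.94 -0.51  1.52  0.91  1.45 -1.16]
row [-0.0199  0.0013  0.0226] [-0.14 -0.22 -0.1 ]
```

View pics/m1.png

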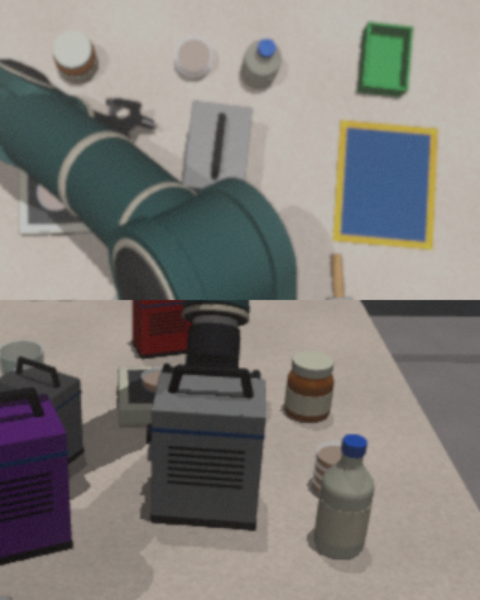

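>>> {"method": "apply_moves", "body": {"steps": "-0.01 0 0.011 0 0 0 1; -0.02 0.001 0.0226 0 0 0 1; -0.026 0.001 0.028 0 0 0 1; -0.032 0.001 0.033 0 0 0 1; -0.038 0.001 0.038 0 0 0 1"}}

```text
time_s: 3.12
eef_pos: [600.4, 55.8, 23.6]
ee_rot: [0.226, 0.705, 0.623, -0.254]
wrist_force: [7.2, 21.4, 4.1]
grip_width: 85.2
grip_force: 12.2
```

>>> {"method": "apply_moves", "body": {"steps": "-0.006 0 0.005 0 0 0 1; -0.012 0 0.01 0 0 0 1; -0.018 0 0.015 0 0 0 1; -0.024 0 0.020 0 0 0 1; -0.03 0 0.025 0 0 0 1"}}

```text
time_s: 3.53
eef_pos: [596.2, 20.5, 23.5]
ee_rot: [0.225, 0.704, 0.624, -0.252]
wrist_force: [2.0, 16.7, 9.0]
grip_width: 85.4
grip_force: 8.2
```

```bash
python3 go.py 588 -40 20 40 -0.12
```

```text
t 3.5333 p [596.2  20.5  23.5] F [ 2.  16.7  9. ] q [-0.04  0.88 -0.48  1.65  0.97  1.35 -1.13]
row [-0.0449 -0.0009  0.0416] [ 0.11 -0.49 -0.09]
```

>>> {"method": "apply_moves", "body": {"steps": "-0.008 0 0.007 0 0 0 1; -0.016 0 0.014 0 0 0 1; -0.024 0 0.021 0 0 0 1; -0.032 0 0.028 0 0 0 1; -0.04 0 0.035 0 0 0 1"}}

```text
time_s: 3.95
eef_pos: [590.2, -31.9, 22.5]
ee_rot: [0.225, 0.704, 0.624, -0.252]
wrist_force: [2.7, 21.6, 16.7]
grip_width: 85.2
grip_force: 10.6
```

>>> {"method": "apply_moves", "body": {"steps": "-0.008 0 0.007 0 0 0 1; -0.016 0 0.014 0 0 0 1; -0.024 0 0.021 0 0 0 1; -0.032 0 0.028 0 0 0 1; -0.04 0 0.035 0 0 0 1"}}

```text
time_s: 4.37
eef_pos: [583.9, -84.7, 21.2]
ee_rot: [0.226, 0.704, 0.624, -0.252]
wrist_force: [2.1, 20.1, 15.2]
grip_width: 85.6
grip_force: 10.5
```

```bash
python3 go.py 576 -140 22 40 -0.12;  python3 - <<'E'
from station import eyes
import cv2,pickle
d={n:eyes.snapshot(n) for n in("top","side")};pickle.dump(d,open("d2.pkl","wb"))
a=d["top"]["image"][180:330,310:530,::-1];b=d["side"]["image"][230:430,200:420,::-1]
cv2.imwrite("pics/m2.png",cv2.resize(cv2.hconcat([a.copy(),b[:150].copy()]),None,fx=1.8,fy=1.8))
cv2.imwrite("pics/m2.png",cv2.resize(cv2.vconcat([a.copy(),b.copy()]),None,fx=1.7,fy=1.7))
E
```

```text
t 4.3667 p [583.9 -84.7  21.2] F [ 2.1 20.1 15.2] q [ 0.1   0.83 -0.44  1.76  1.04  1.23 -1.07]
row [-0.0436 -0.0013  0.0349] [ 0.2  -0.48 -0.09]
```

View pics/m2.png

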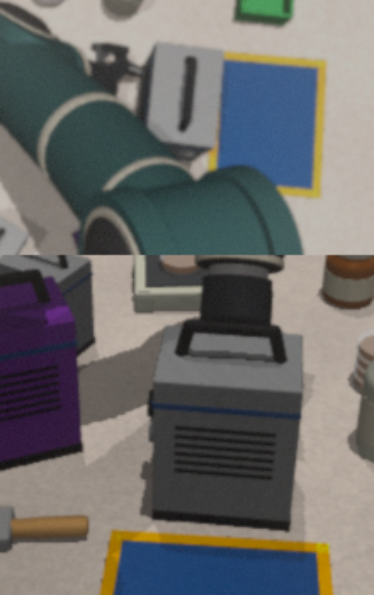

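```bash
python3 - <<'E'
import pickle
from h import *
d=pickle.load(open("d2.pkl","rb"))
print(ray(d["side"],[(289.6,383.2),(370,390)],0).round(1))
print(ray(d["top"],[(310+154/1.7,180+42/1.7),(310+224/1.7,180+50/1.7)],165).round(1))
E
```

```text
[[ 509.  -160.8    0. ]
 [ 639.7 -176.4    0. ]]
[[ 645.9  -87.2  165. ]
 [ 635.6 -178.   165. ]]
```

>>> {"method": "apply_moves", "body": {"steps": "-0.008 0 0.0067 0 0 0 1; -0.016 0 0.0134 0 0 0 1; -0.024 0 0.02 0 0 0 1; -0.032 0 0.027 0 0 0 1; -0.04 0 0.0335 0 0 0 1"}}

```text
time_s: 4.88
eef_pos: [577.4, -136.8, 20.7]
ee_rot: [0.226, 0.704, 0.624, -0.252]
wrist_force: [2.5, 16.5, 8.6]
grip_width: 85.4
grip_force: 8.2
```

>>> {"method": "apply_moves", "body": {"steps": "-0.008 0 0.0067 0 0 0 1; -0.016 0 0.0134 0 0 0 1; -0.024 0 0.02 0 0 0 1; -0.032 0 0.027 0 0 0 1; -0.04 0 0.0335 0 0 0 1"}}

```text
time_s: 5.3
eef_pos: [571.4, -188.5, 20.6]
ee_rot: [0.226, 0.704, 0.624, -0.252]
wrist_force: [2.4, 17.9, 11.2]
grip_width: 85.4
grip_force: 8.9
```

>>> {"method": "apply_moves", "body": {"steps": "-0.007 0 0.0059 0 0 0 1; -0.013 0 0.0109 0 0 0 1; -0.018 0 0.015 0 0 0 1; -0.022 0 0.0185 0 0 0 1; -0.024 0 0.02 0 0 0 1"}}

```text
time_s: 5.72
eef_pos: [567.3, -220.3, 20.5]
ee_rot: [0.226, 0.704, 0.624, -0.253]
wrist_force: [2.5, 16.4, 9.2]
grip_width: 85.5
grip_force: 8.3
```

```bash
python3 go.py 565 -232 22 40 -0.12;  python3 - <<'E'
from station import eyes
import cv2,pickle
d={n:eyes.snapshot(n) for n in("top","side")};pickle.dump(d,open("d3.pkl","wb"))
a=d["top"]["image"][180:330,310:530,::-1];b=d["side"]["image"][280:480,200:420,::-1]
cv2.imwrite("pics/m3.png",cv2.resize(cv2.vconcat([a.copy(),b.copy()]),None,fx=1.7,fy=1.7))
E
```

```text
t 5.7167 p [ 567.3 -220.3   20.5] F [ 2.5 16.4  9.2] q [ 0.27  0.78 -0.37  1.83  1.14  1.1  -0.97]
row [-0.0101 -0.0009  0.0064] [ 0.15 -0.38 -0.11]
```

View pics/m3.png

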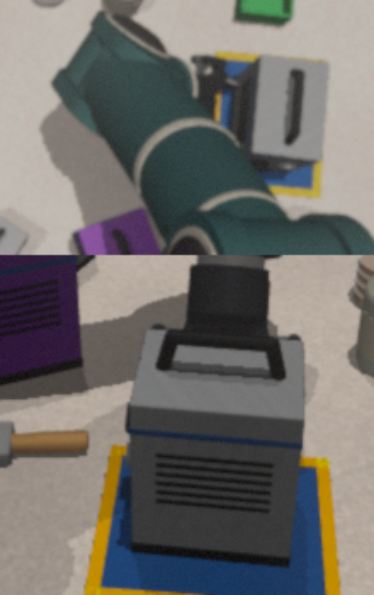

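```bash
python3 - <<'E'
import pickle
from h import *
d=pickle.load(open("d3.pkl","rb"))
print(ray(d["side"],[(277.6,452.4),(370,460.6)],0).round(1))
print(ray(d["top"],[(310+259/1.7,180+55/1.7),(310+328/1.7,180+62/1.7)],165).round(1))
print(ray(d["side"],[(200+97/1.7,280+(590-255)/1.7)],0))
E
```

```text
[[ 493.5 -295.     0. ]
 [ 623.8 -309.6    0. ]]
[[ 629.1 -223.2  165. ]
 [ 620.3 -312.2  165. ]]
[[ 466.81752269 -334.39764182    0.        ]]
```

>>> {"method": "apply_moves", "body": {"steps": "-0.004 0 0.0033 0 0 0 1; -0.0075 0 0.0063 0 0 0 1; -0.0095 0 0.008 0 0 0 1; -0.0095 0 0.008 0 0 0 1; -0.0095 0 0.008 0 0 0 1"}}

```text
time_s: 6.23
eef_pos: [565.8, -232.7, 20.4]
ee_rot: [0.226, 0.704, 0.624, -0.253]
wrist_force: [3.3, 11.3, 8.1]
grip_width: 85.4
grip_force: 5.8
```

>>> {"method": "apply_moves", "body": {"steps": "0.004 0 -0.0033 0 0 0 1; 0.014 0 -0.012 0 0 0 1; 0.03 0 -0.025 0 0 0 1; 0.05 0 -0.042 0 0 0 1; 0.07 0 -0.059 0 0 0 1"}}

```text
time_s: 6.65
eef_pos: [574.9, -142.2, 20.0]
ee_rot: [0.225, 0.705, 0.623, -0.255]
wrist_force: [1.1, 0.2, 0.7]
grip_width: 85.8
grip_force: 0.0
```

```bash
python3 go.py 590 -100 260 40 -0.12
```

```text
t 6.65 p [ 574.9 -142.2   20. ] F [1.1 0.2 0.7] q [ 0.17  0.81 -0.41  1.8   1.08  1.18 -1.03]
row [-0.12    0.0097 -0.2124] [-0.14 -0.22 -0.14]
```

>>> {"method": "apply_moves", "body": {"steps": "-0.02 0 -0.035 0 0 0 1; -0.04 0.003 -0.07 0 0 0 1; -0.06 0.005 -0.106 0 0 0 1; -0.08 0.007 -0.14 0 0 0 1; -0.1 0.008 -0.175 0 0 0 1"}}

```text
time_s: 7.07
eef_pos: [587.0, -108.5, 220.2]
ee_rot: [0.225, 0.704, 0.623, -0.255]
wrist_force: [0.4, -0.3, 0.2]
grip_width: 85.3
grip_force: 0.0
```

>>> {"method": "apply_moves", "body": {"steps": "0.01 0 -0.038 0 0 0 1; 0.02 0 -0.075 0 0 0 1; 0.03 0 -0.11 0 0 0 1; 0.04 0 -0.145 0 0 0 1; 0.04 0 -0.145 0 0 0 1"}}

```text
time_s: 7.48
eef_pos: [603.1, 20.4, 307.6]
ee_rot: [0.226, 0.703, 0.626, -0.251]
wrist_force: [0.9, 1.9, 0.4]
grip_width: 85.6
grip_force: 0.0
```

```bash
python3 go.py 590 -100 260 40 -0.12;  python3 - <<'E'
from station import eyes
import cv2,pickle
d={n:eyes.snapshot(n) for n in("top","side")};pickle.dump(d,open("d4.pkl","wb"))
a=d["top"]["image"][180:310,400:530,::-1];b=d["side"]["image"][300:480,220:420,::-1]
b=cv2.resize(b.copy(),None,fx=3,fy=3);a=cv2.resize(a.copy(),(200,200))
b[:200,400:]=a
cv2.imwrite("pics/m4.png",b);cv2.imwrite("pics/top4.png",d["top"]["image"][:,:,::-1])
E
```

```text
t 7.4833 p [603.1  20.4 307.6] F [0.9 1.9 0.4] q [ 0.01  0.54 -0.57  1.49  0.8   1.68 -0.79]
row [-0.0632  0.0008  0.1138] [ 0.29 -0.5   0.08]
```

View pics/m4.png

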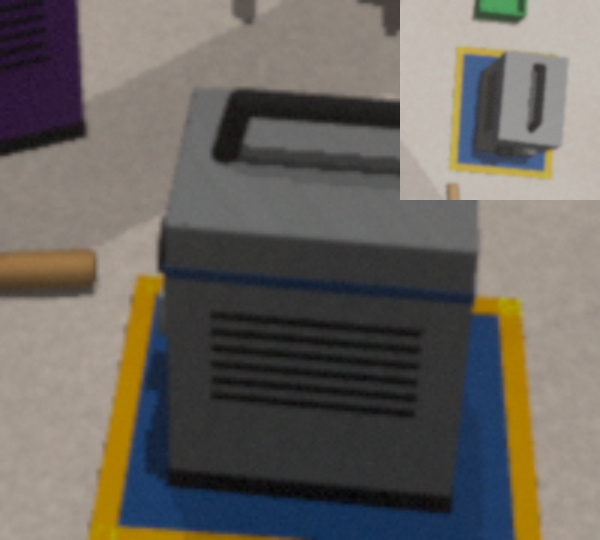

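View pics/top4.png

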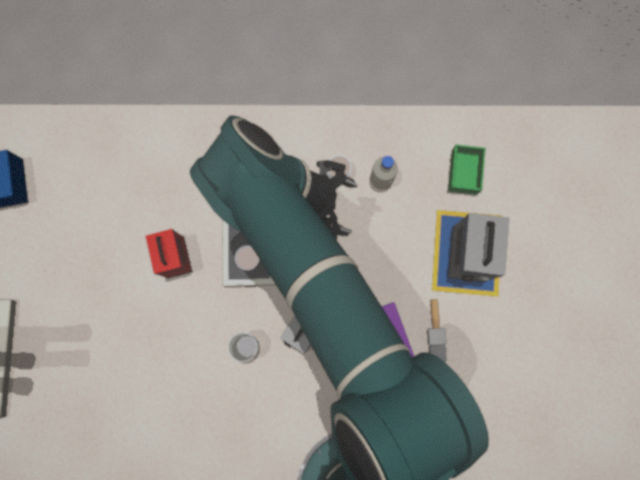

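```bash
python3 - <<'E'
import pickle
from h import *
d=pickle.load(open("d4.pkl","rb"))
f=lambda *p:ray(d["side"],[(220+a/3,300+b/3) for a,b in p],0).round(1)
print(f((168,484),(450,508)));print("frame inner -x-y",f((120,526)), "-x line",f((157,290)),"+x line",f((497,315),(515,530)))
E
```

```text
[[ 491.7 -309.8    0. ]
 [ 622.1 -323.6    0. ]]
frame inner -x-y [[ 470.7 -331.8    0. ]] -x line [[ 481.9 -190.     0. ]] +x line [[ 660.6 -208.2    0. ]
 [ 650.4 -335.3    0. ]]
```

```bash
python3 -c "
from station import manip
print(manip.close_job())"
```

```text
the job is handed in; nothing more can be done
None
```

The lamp box was slid upright into the yellow-framed bay by pushing low on one side. Its foot is more than 20 mm inside the frame on the three sides measured and about 27 mm on the fourth by calculation. The arm was clear of everything when I handed the job in at about 8 s.

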